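# Pin, lock and pressurise a prep-column chamber

## Task

First close the gas valve's yellow lever fully. Then put every linchpin you find in the stands fully home into a draw bar of the column chamber (one per bar, any bar; a bar may be left over) and swing each one's ring over the bar's end to lock under the pin's tip; when all are locked, turn the red torque knob clockwise until it clicks over, and last of all open the gas valve fully again. Leave the bottles and the beaker alone.

Things in the scene. Friction and masses are not known exactly. Their poses are not given: they have to be found in the camera images.
- pin1: Linchpin, 120 g (may be absent), 116 mm tall. Origin at its tip, z up along its axis. Round steel shank 11 mm across with a rounded tip, z 0 to 60 mm; collar 24 mm across, z 60 to 76; yellow square grip 14 x 14 mm (sides along pin x, y), z 76 to 116. A brass ring, hinged at z 70 mm on an axis along pin y, reaches to the pin's -x side while open.
- pin1_seat (a point): Centre of the underside of pin1's collar (its seating face), on the pin's axis 60 mm above its tip; axes as the pin's.
- ring1 (a joint): Hinge of pin1's ring, a U of 5.6 mm rod: arms 44 mm apart, end bar 75.5 mm from the hinge axis. 0 = open (towards the pin's -x, 0.18 rad above level), 1.75 = locked (straight down, end bar under the pin's tip). Sprung over-centre: snaps to the nearer end, changing over at 0.875; 0.5 to 1 N pushing down on the end bar moves it. The loose pin leans up to 0.08 rad meanwhile.
- stand1: Loose blue pin stand, a 64 x 64 x 64 mm block, 0.6 kg, with a 14 mm square vertical hole through it; origin at the centre of its underside. A pin stored in it has its collar resting on the top face. A stand may be empty.
- pin2: Linchpin, 120 g (may be absent), 116 mm tall. Origin at its tip, z up along its axis. Round steel shank 11 mm across with a rounded tip, z 0 to 60 mm; collar 24 mm across, z 60 to 76; yellow square grip 14 x 14 mm (sides along pin x, y), z 76 to 116. A brass ring, hinged at z 70 mm on an axis along pin y, reaches to the pin's -x side while open.
- pin2_seat (a point): Centre of the underside of pin2's collar (its seating face), on the pin's axis 60 mm above its tip; axes as the pin's.
- ring2 (a joint): Hinge of pin2's ring, a U of 5.6 mm rod: arms 44 mm apart, end bar 75.5 mm from the hinge axis. 0 = open (towards the pin's -x, 0.18 rad above level), 1.75 = locked (straight down, end bar under the pin's tip). Sprung over-centre: snaps to the nearer end, changing over at 0.875; 0.5 to 1 N pushing down on the end bar moves it. The loose pin leans up to 0.08 rad meanwhile.
- stand2: Loose blue pin stand, a 64 x 64 x 64 mm block, 0.6 kg, with a 14 mm square vertical hole through it; origin at the centre of its underside. A pin stored in it has its collar resting on the top face. A stand may be empty.
- pin3: Linchpin, 120 g (may be absent), 116 mm tall. Origin at its tip, z up along its axis. Round steel shank 11 mm across with a rounded tip, z 0 to 60 mm; collar 24 mm across, z 60 to 76; yellow square grip 14 x 14 mm (sides along pin x, y), z 76 to 116. A brass ring, hinged at z 70 mm on an axis along pin y, reaches to the pin's -x side while open.
- pin3_seat (a point): Centre of the underside of pin3's collar (its seating face), on the pin's axis 60 mm above its tip; axes as the pin's.
- ring3 (a joint): Hinge of pin3's ring, a U of 5.6 mm rod: arms 44 mm apart, end bar 75.5 mm from the hinge axis. 0 = open (towards the pin's -x, 0.18 rad above level), 1.75 = locked (straight down, end bar under the pin's tip). Sprung over-centre: snaps to the nearer end, changing over at 0.875; 0.5 to 1 N pushing down on the end bar moves it. The loose pin leans up to 0.08 rad meanwhile.
- stand3: Loose blue pin stand, a 64 x 64 x 64 mm block, 0.6 kg, with a 14 mm square vertical hole through it; origin at the centre of its underside. A pin stored in it has its collar resting on the top face. A stand may be empty.
- bar1_mouth (a point): Centre of the upper mouth of draw bar 1's hole, 140 mm above the bench (bar 1 at the left seen from the robot, 3 at the right, 110 mm apart). x axis: from the bar's free end towards the chamber; z up. A pin is home when its seat is here, collar on the bar; its ring must be on the free-end side (pin x along this x) to swing over the bar's end.
- bar2_mouth (a point): Centre of the upper mouth of draw bar 2's hole, 140 mm above the bench (bar 1 at the left seen from the robot, 3 at the right, 110 mm apart). x axis: from the bar's free end towards the chamber; z up. A pin is home when its seat is here, collar on the bar; its ring must be on the free-end side (pin x along this x) to swing over the bar's end.
- bar3_mouth (a point): Centre of the upper mouth of draw bar 3's hole, 140 mm above the bench (bar 1 at the left seen from the robot, 3 at the right, 110 mm apart). x axis: from the bar's free end towards the chamber; z up. A pin is home when its seat is here, collar on the bar; its ring must be on the free-end side (pin x along this x) to swing over the bar's end.
- chamber: Fixed white column chamber with a steel cover (top 155 mm high) on the robot's side, from which three level steel draw bars, 26 mm wide and 30 tall, stick out towards the robot. Each has a 13 mm square vertical through hole, 20 mm from its free end, 35 mm from the cover. Origin on the bench below the middle bar's hole; x away from the robot.
- knob_grip (a point): Centre of the torque knob's red wing, on its vertical turning axis; x axis along the wing. Wing 64 mm long, 14 mm thick, 30 mm tall (15 mm above and below this point), on a 48 mm disc, on top of the white column chamber (height 150 mm) behind the middle bar.
- knob (a joint): Torque knob: 0 = slack (start), turns clockwise seen from above to 1.15 at its stop; the wing turns with it. A sprung detent (0.17 N m, strongest at the ends) pushes it back until 0.575 and then snaps it on to its clicked rest at the stop.
- handle_grip (a point): Point to pinch on the gas valve's yellow lever, 75 mm from its vertical hinge axis; x axis runs along the lever from its end towards the hinge. The lever is 14 mm wide, 18 mm tall (9 mm above and below this point), ends 25 mm beyond this point, and lies 86 to 104 mm above the bench; the pipe below it tops out at 49 mm and the brass body, within 28 mm of the axis, at 62 mm.
- handle_hinge (a point): Hinge axis of the gas valve's lever at mid-height of the lever; the axis is vertical.
- handle (a joint): Gas valve lever angle: 0 = closed (lever across the pipe, towards the robot), 1.571 = fully open (lever along the pipe, to the left); opening turns it clockwise seen from above. Stops at both ends, friction 0.12 N m, stays where left.
- amber_bottle: Bystander: amber solvent bottle with white cap, 80 mm across, 190 mm tall, origin at the centre of its base.
- clear_bottle: Bystander: clear solvent bottle with blue cap, 80 mm across, 190 mm tall, origin at the centre of its base.
- beaker: Bystander: glass beaker, 76 mm across, 90 mm tall, origin at the centre of its base.
Not all that is in view belongs to the job. Leave any black look-alike of the part that bears handle_grip alone.

How it is judged:
On the way, in this order (a step that is already met when the one before it is completed fails the run):
1. the gas valve is closed (lever within 0.12 rad of closed) (value of joint handle below 0.12 rad), for 0.2 s.
2. with the valve still closed and the knob not yet turned, every linchpin present is home in a bar and its ring locked (((horizontal distance between pin1_seat and bar1_mouth below 0.006 m and z of pin1_seat in the frame of bar1_mouth between -0.005 and 0.005 m) or (horizontal distance between pin1_seat and bar2_mouth below 0.006 m and z of pin1_seat in the frame of bar2_mouth between -0.005 and 0.005 m) or (horizontal distance between pin1_seat and bar3_mouth below 0.006 m and z of pin1_seat in the frame of bar3_mouth between -0.005 and 0.005 m)) and angle between each of pin1, pin2, pin3's own z axis and vertical below 0.15 rad and value of joint each of ring1, ring2, ring3 above 1.55 rad and ((horizontal distance between pin2_seat and bar1_mouth below 0.006 m and z of pin2_seat in the frame of bar1_mouth between -0.005 and 0.005 m) or (horizontal distance between pin2_seat and bar2_mouth below 0.006 m and z of pin2_seat in the frame of bar2_mouth between -0.005 and 0.005 m) or (horizontal distance between pin2_seat and bar3_mouth below 0.006 m and z of pin2_seat in the frame of bar3_mouth between -0.005 and 0.005 m)) and ((horizontal distance between pin3_seat and bar1_mouth below 0.006 m and z of pin3_seat in the frame of bar1_mouth between -0.005 and 0.005 m) or (horizontal distance between pin3_seat and bar2_mouth below 0.006 m and z of pin3_seat in the frame of bar2_mouth between -0.005 and 0.005 m) or (horizontal distance between pin3_seat and bar3_mouth below 0.006 m and z of pin3_seat in the frame of bar3_mouth between -0.005 and 0.005 m)) and value of joint handle below 0.12 rad and value of joint knob below 0.5 rad), for 0.2 s.
3. the valve still closed, the torque knob is clicked over (((horizontal distance between pin1_seat and bar1_mouth below 0.006 m and z of pin1_seat in the frame of bar1_mouth between -0.005 and 0.005 m) or (horizontal distance between pin1_seat and bar2_mouth below 0.006 m and z of pin1_seat in the frame of bar2_mouth between -0.005 and 0.005 m) or (horizontal distance between pin1_seat and bar3_mouth below 0.006 m and z of pin1_seat in the frame of bar3_mouth between -0.005 and 0.005 m)) and angle between each of pin1, pin2, pin3's own z axis and vertical below 0.15 rad and value of joint each of ring1, ring2, ring3 above 1.55 rad and ((horizontal distance between pin2_seat and bar1_mouth below 0.006 m and z of pin2_seat in the frame of bar1_mouth between -0.005 and 0.005 m) or (horizontal distance between pin2_seat and bar2_mouth below 0.006 m and z of pin2_seat in the frame of bar2_mouth between -0.005 and 0.005 m) or (horizontal distance between pin2_seat and bar3_mouth below 0.006 m and z of pin2_seat in the frame of bar3_mouth between -0.005 and 0.005 m)) and ((horizontal distance between pin3_seat and bar1_mouth below 0.006 m and z of pin3_seat in the frame of bar1_mouth between -0.005 and 0.005 m) or (horizontal distance between pin3_seat and bar2_mouth below 0.006 m and z of pin3_seat in the frame of bar2_mouth between -0.005 and 0.005 m) or (horizontal distance between pin3_seat and bar3_mouth below 0.006 m and z of pin3_seat in the frame of bar3_mouth between -0.005 and 0.005 m)) and value of joint handle below 0.12 rad and value of joint knob above 0.95 rad), for 0.2 s.
4. the gas valve is fully open (((horizontal distance between pin1_seat and bar1_mouth below 0.006 m and z of pin1_seat in the frame of bar1_mouth between -0.005 and 0.005 m) or (horizontal distance between pin1_seat and bar2_mouth below 0.006 m and z of pin1_seat in the frame of bar2_mouth between -0.005 and 0.005 m) or (horizontal distance between pin1_seat and bar3_mouth below 0.006 m and z of pin1_seat in the frame of bar3_mouth between -0.005 and 0.005 m)) and angle between each of pin1, pin2, pin3's own z axis and vertical below 0.15 rad and value of joint each of ring1, ring2, ring3 above 1.55 rad and ((horizontal distance between pin2_seat and bar1_mouth below 0.006 m and z of pin2_seat in the frame of bar1_mouth between -0.005 and 0.005 m) or (horizontal distance between pin2_seat and bar2_mouth below 0.006 m and z of pin2_seat in the frame of bar2_mouth between -0.005 and 0.005 m) or (horizontal distance between pin2_seat and bar3_mouth below 0.006 m and z of pin2_seat in the frame of bar3_mouth between -0.005 and 0.005 m)) and ((horizontal distance between pin3_seat and bar1_mouth below 0.006 m and z of pin3_seat in the frame of bar1_mouth between -0.005 and 0.005 m) or (horizontal distance between pin3_seat and bar2_mouth below 0.006 m and z of pin3_seat in the frame of bar2_mouth between -0.005 and 0.005 m) or (horizontal distance between pin3_seat and bar3_mouth below 0.006 m and z of pin3_seat in the frame of bar3_mouth between -0.005 and 0.005 m)) and value of joint handle above 1.42 rad and value of joint knob above 0.95 rad), for 0.2 s.
At the end, for the whole second after the job is handed in: Every linchpin present stands upright (within 0.15 rad) in a draw bar, within 6 mm of the hole's centre and its collar within 5 mm of the bar's top, at rest, its ring locked (over 1.55 rad); the knob is past its click (over 0.95 rad); the gas valve is within 0.15 rad of fully open (all of step 4 and linear speed of each of pin1, pin2, pin3 below 0.03 m/s); the robot touches nothing.
It fails at once if a bottle or the beaker is moved more than 30 mm or tipped (distance of any of amber_bottle, clear_bottle, beaker from where it was at the start of the episode above 0.03 m or angle between any of amber_bottle, clear_bottle, beaker's own z axis and vertical above 0.4 rad).
Of pin1, pin2, pin3 only 2 to 3 are there at a start; the rules pass over those that are not, and their reading is None.
At some moment in a run one of stand1, stand2, stand3 may be knocked a few centimetres aside while the robot is not near it.
It also fails if it takes over 210 s, if anything falls off the work surface, if the arm or the gripper's body presses on something with over 40 N, if the wrist force passes 120 N, or if a joint passes its speed limit or range.

## Robot

A 6-joint arm with a two-finger parallel gripper is mounted at the origin on the work surface. World frame = base frame: x ahead of the robot, y to its left, z up, the work surface at z = 0. Lengths are in m, angles in rad, forces in N, time in s.
With the tool pointing down it reaches from about 0.35 to 0.85 m from the base axis. Payload 8.1 kg.
Tool frame: the origin (TCP) lies at the centre of the arm's flange, where the gripper is bolted on; the fingertips stand 186 mm ahead of it and the grasp point (between the pads) lies 167 mm ahead of it; z points along the fingers, y is the line along which they close (so a half turn about z gives the same grasp; the last joint's range is limited). The gripper opens to 93 mm and grips with 3 to 60 N. Pads are 15 mm wide; open, the fingers measure 128 mm over their backs; the gripper's body (75 mm by 188 mm) begins 65 mm behind the grasp point.
Start: joints at [-1.39, 0.13, 1.488, -0, 1.523, -0.085], TCP at [0.158, -0.579, 0.405] pointing down, gripper open.
Joint ranges: [-2.96, 2.96], [-0.89, 2.26], [0.02, 2.5], [-1.34, 4.48], [0, 2.73], [-2.66, 2.66]. Speed limits (rad/s): [2.39, 2.39, 2.79, 3.14, 3.14, 3.14].

## Interface

Orientations are given as a rotation vector (axis times angle).
In Python, from plant import robot gives the robot as it stands.
- The arm moves only by the tool apply_moves, never from a script. Its argument "series" is a list of rows, each a list of 2 entries, a list of its own where there are three numbers: the shift along the tool's x, y, z in mm, then the turn, a rotation vector about the tool's x, y, z in rad. A call has 1 to 12 rows; each row shifts and turns the commanded pose from where the row before left it, along the tool's axes as they then stand; what a row does not reach is not made up. A row lasts 1/12 s, in which the tool goes at most 41.7 mm and 7.16 degrees, less where a joint would pass 70% of its speed; a pose out of reach is approached as far as the arm can. A call is refused whole if a number of a shift passes 41.7 or a number of a turn 0.125, either way. A call with a gripper value outside its range is refused whole. "claw" is the opening, from 0 (shut) to 1 (fully open), set as the call begins (left out, the last holds). The fingers move at their own pace and stop on an object; "newtons" is the grip in N (left out, the last holds). Time passes only in rows, so rows that do not move let the fingers close. It gives the time, the measured TCP pose, the force, the opening and the grip force at its end, in the units of the state.
- robot.read_state(): the state, without advancing time (a new reading comes with each control period).
- robot.read_camera(name): name is "scene" or "top" or "wrist"; returns (picture, depth): 420x560x3 uint8, blue, green, red; 420x560 float32, m along the optical axis (not along the pixel's ray), 0 where there is no reading.
- robot.calibration(name): a dict with "fx", "fy", "cx", "cy" (pixels), "extrinsics" (4x4, takes a point from world to camera coordinates). Camera axes: x right, y down, z forward; pixel columns grow to the right and rows downward; lengths in m; the calibration is good to about 2 mm. The wrist camera is an equidistant fisheye: a pixel r from the principal point sees the ray r / f radians off the axis. A picture is of the moment at which its call begins: read the wrist's pose just before it. calibration takes no time and is no camera call; for the wrist camera it gives the pose at the moment of the call.
- robot.close_job(): hands the job in; it is judged then, once.
The state is a dict: "t": time; "q": joint angles; "dq": joint speeds; "joint_torque": joint torques, N m; "tool_pos": TCP position; "orientation": TCP orientation; "force": force on the tool from outside, world axes, zero at the start; "wrist_torque": the same for the moment, N m; "opening": finger opening in m; "gripper_force": force on a finger pad.
Only numpy, scipy, OpenCV 4.12 (cv2) and the standard library are available. Lean on these libraries where they do the work, as an engineer would, in place of code of your own. Each camera call takes 0.05 s, during which the arm holds its last target. There are 200 camera calls.

## Working session

There is one attempt and no reset: what is moved stays moved. The work goes in short steps, Python scripts to look and compute and a tool call to move; the robot and the scene stay as the last step left them, time stands still between calls to the robot, and variables do not carry over. Pictures are saved under pics/ and viewed, at most 14 in all, crops included, and the job is handed in when it is done.

Besides the shell and the picture viewer there is one more tool, called after "Call:" as name(argument=value, ...), one argument or row to a line, values as JSON. apply_moves: Moves the arm, as the interface text tells. Its arguments: {"type":"object","properties":{"series":{"type":"array"},"claw":{"type":"number"},"newtons":{"type":"number"}},"required":["series"]}

```bash
ls; mkdir -p pics
cat > h.py <<'E'
import numpy as np, cv2
from scipy.spatial.transform import Rotation as R
from plant import robot
def grab(n,tag):
    c=robot.calibration(n); p,d=robot.read_camera(n)
    cv2.imwrite(f'pics/{tag}.png',p); np.savez(f'{tag}.npz',p=p,d=d,K=[c['fx'],c['fy'],c['cx'],c['cy']],E=c['extrinsics'])
    return p,d,c
def cloud(tag):
    z=np.load(tag+'.npz'); fx,fy,cx,cy=z['K']; d=z['d']; v,u=np.mgrid[:420,:560]
    P=np.stack([(u-cx)/fx*d,(v-cy)/fy*d,d],-1); E=z['E']
    W=(P-E[:3,3])@E[:3,:3]; W[d==0]=np.nan
    return z['p'],W
def st():
    s=robot.read_state(); print({k:np.round(s[k],4).tolist() for k in ('t','q','tool_pos','orientation','force','opening')}); return s
E
python3 - <<'E'
from h import *
s=st()
for n in('top','scene'): 
    p,d,c=grab(n,n+'0'); print(n,c['fx'],c['cx'],c['cy'],np.round(c['extrinsics'],3).tolist())
a=cv2.imread('pics/top0.png');b=cv2.imread('pics/scene0.png')
E
```

```text
pics
{'t': 0.0, 'q': [-1.3904, 0.1311, 1.4893, -0.0, 1.523, -0.0854], 'tool_pos': [0.1576, -0.5787, 0.4037], 'orientation': [-3.1121, -0.416, 0.0001], 'force': [0.1127, 0.1011, -1.161], 'opening': 0.093}
top 384.8686618069919 285.2986727203997 208.90031700719845 [[0.019, -1.0, -0.025, 0.003], [-0.988, -0.014, -0.154, 0.538], [0.153, 0.028, -0.988, 1.284], [0.0, 0.0, 0.0, 1.0]]
scene 451.54736490778686 281.46458752171117 205.1724106148034 [[-0.587, 0.81, -0.01, 0.322], [0.668, 0.477, -0.571, -0.309], [-0.458, -0.342, -0.821, 1.541], [0.0, 0.0, 0.0, 1.0]]
```

View pics/top0.png

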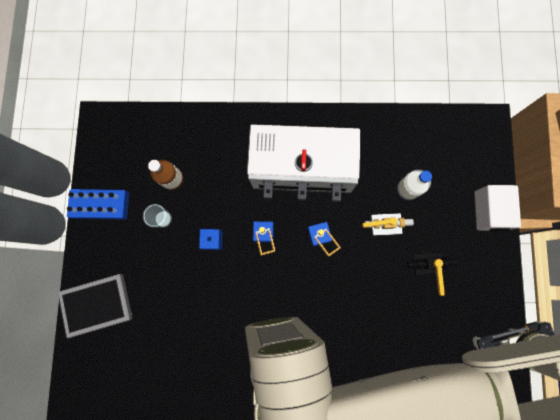

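View pics/scene0.png

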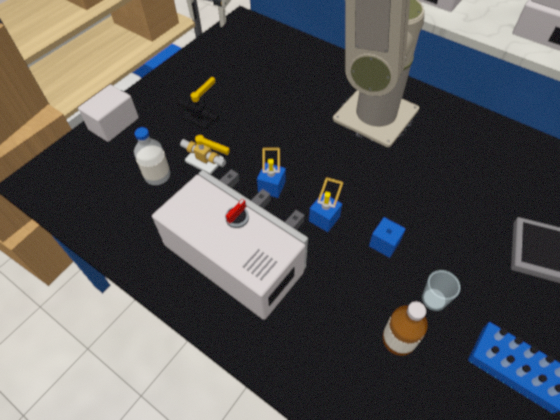

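The gas valve with brass body at top (388,224) has its yellow lever lying left along the pipe. The other, at (440,265), has a black body and its lever points at the robot, so it is the look-alike. Stands: (210,239) is empty; (263,232) and (321,234) hold pins. The chamber bars are at about (268,189), (302,190) and (337,192). I'll confirm this in a crop and measure.

Run:
```python
from h import *
p=cv2.imread('pics/top0.png'); cv2.imwrite('pics/crop0.png',cv2.resize(p[110:310,190:460],None,fx=2.95,fy=2.95,interpolation=cv2.INTER_CUBIC))
for n in('top0','scene0'):
    p,W=cloud(n); hsv=cv2.cvtColor(p,cv2.COLOR_BGR2HSV); z=W[...,2]
    for nm,lo,hi,m in(('blue',(105,150,60),(125,255,255),25),('yellow',(18,120,120),(32,255,255),6),('red',(0,180,100),(6,255,255),8)):
        k=cv2.inRange(hsv,lo,hi); 
        N,L,S,C=cv2.connectedComponentsWithStats(k)
        for i in range(1,N):
            if S[i,4]<m: continue
            q=W[L==i]; q=q[~np.isnan(q[:,0])]
            if len(q) and abs(q[:,1]).max()<.7: 
                t=q[q[:,2]>np.percentile(q[:,2],90)-.01]
                print(n,nm,C[i].round(),S[i,4],np.median(q,0).round(3),'top',t.mean(0).round(3),'n',len(t))
```

```text
top0 blue [426. 176.] 117 [ 0.624 -0.421  0.19 ] top [ 0.624 -0.421  0.191] n 104
top0 blue [262. 227.] 206 [0.478 0.092 0.063] top [0.475 0.089 0.064] n 158
top0 blue [316. 231.] 214 [ 0.471 -0.09   0.064] top [ 0.466 -0.097  0.064] n 166
top0 blue [210. 239.] 482 [0.429 0.265 0.063] top [0.432 0.266 0.064] n 349
top0 blue [264. 237.] 81 [0.435 0.081 0.063] top [0.438 0.08  0.064] n 70
top0 blue [325. 239.] 87 [ 0.435 -0.123  0.064] top [ 0.438 -0.122  0.064] n 71
top0 yellow [382. 223.] 237 [ 0.487 -0.314  0.102] top [ 0.489 -0.301  0.104] n 154
top0 yellow [402. 222.] 37 [ 0.495 -0.382  0.053] top [ 0.498 -0.381  0.053] n 30
top0 yellow [261. 230.] 15 [0.457 0.087 0.12 ] top [0.458 0.086 0.119] n 13
top0 yellow [320. 232.] 16 [ 0.453 -0.105  0.117] top [ 0.453 -0.105  0.119] n 14
top0 yellow [331. 247.] 85 [ 0.404 -0.145  0.086] top [ 0.407 -0.142  0.088] n 65
top0 yellow [266. 249.] 74 [0.394 0.073 0.085] top [0.399 0.07  0.088] n 54
top0 yellow [440. 276.] 210 [ 0.324 -0.482  0.104] top [ 0.322 -0.483  0.104] n 194
top0 red [303. 159.] 61 [ 0.673 -0.045  0.197] top [ 0.673 -0.04
[... 305 characters left out ...]
.099 0.048] top [0.473 0.094 0.063] n 289
scene0 blue [386. 237.] 938 [0.445 0.268 0.06 ] top [0.433 0.268 0.063] n 528
scene0 yellow [202.  89.] 208 [ 0.318 -0.48   0.101] top [ 0.326 -0.48   0.102] n 149
scene0 yellow [206. 148.] 520 [ 0.496 -0.324  0.062] top [ 0.492 -0.297  0.102] n 198
scene0 yellow [270. 155.] 129 [ 0.397 -0.15   0.082] top [ 0.41  -0.136  0.086] n 82
scene0 yellow [271. 164.] 55 [ 0.458 -0.104  0.108] top [ 0.457 -0.104  0.118] n 24
scene0 yellow [332. 186.] 137 [0.394 0.059 0.083] top [0.405 0.072 0.086] n 92
scene0 yellow [327. 197.] 58 [0.464 0.088 0.113] top [0.461 0.088 0.118] n 30
scene0 red [235. 212.] 171 [ 0.68  -0.04   0.194] top [ 0.679 -0.042  0.196] n 114
```

View pics/crop0.png

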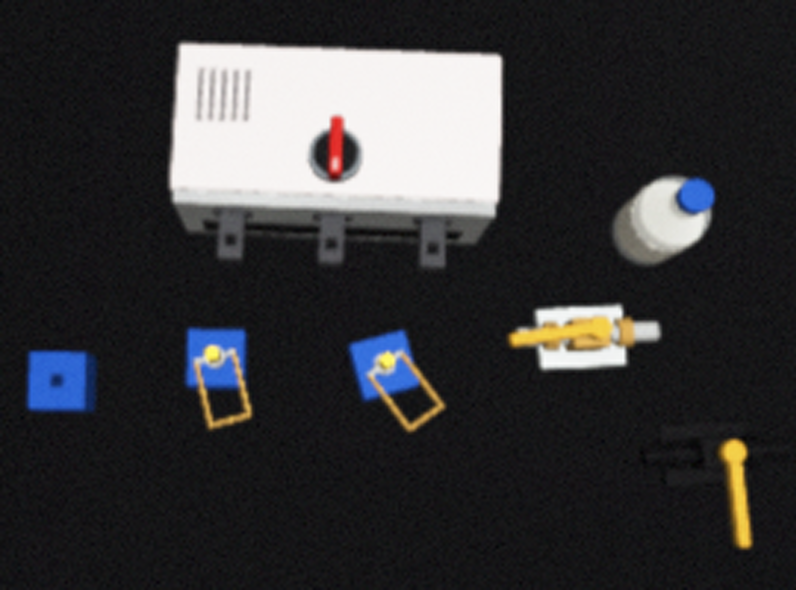

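The crop confirms it: the brass-bodied valve on the white base, lever left (hinge at crop (600,327), end at (513,339)), is the target. The all-black valve at (735,450) is to be left alone. Two pins are present, and the left stand is empty.

Run:
```python
from h import *
for n in('top0','scene0'):
    p,W=cloud(n); hsv=cv2.cvtColor(p,cv2.COLOR_BGR2HSV); z=W[...,2]
    k=cv2.inRange(hsv,(15,110,90),(35,255,255))>0
    def sel(x0,x1,y0,y1,z0,z1,mask=None):
        m=(W[...,0]>x0)&(W[...,0]<x1)&(W[...,1]>y0)&(W[...,1]<y1)&(z>z0)&(z<z1)
        if mask is not None: m&=mask
        return W[m]
    def pca(q,nm):
        c=(q.min(0)+q.max(0))/2; r=cv2.minAreaRect(q[:,:2].astype(np.float32)*1000); print(n,nm,len(q),'lo',q.min(0).round(3),'hi',q.max(0).round(3),'rect',np.round(r[0],1),np.round(r[1],1),round(r[2],1))
    L=sel(.43,.55,-.43,-.2,.098,.112,k); pca(L,'lever')
    v,_,*_= cv2.fitLine(L[:,:2].astype(np.float32),cv2.DIST_HUBER,0,.01,.01).ravel()[:2]; print(cv2.fitLine(L[:,:2].astype(np.float32),cv2.DIST_HUBER,0,.01,.01).ravel().round(3))
    for i,y in enumerate((.07,-.04,-.15)): pca(sel(.5,.62,y-.04,y+.04,.136,.146),'bar')
    pca(sel(.55,.9,-.4,.4,.146,.152),'chtop'); pca(sel(.5,.7,-.4,.4,.153,.158),'cover')
    pca(sel(.6,.75,-.1,.05,.18,.21),'knob')
    pca(sel(.4,.53,.03,.14,.06,.067),'standA');pca(sel(.4,.53,-.17,-.04,.06,.067),'standB')
    for y in((0,.14),(-.2,-.05)):
        pca(sel(.36,.5,*y,.108,.13),'grip'); r=sel(.36,.44,*y,.07,.1,k); print(n,'ringbar',r[r[:,0]<r[:,0].min()+.03].mean(0).round(3))
```

```text
top0 lever 153 lo [ 0.476 -0.35   0.099] hi [ 0.504 -0.242  0.11 ] rect [ 490.4 -296.2] [ 20.3 108.5] 5.4
[ 0.145 -0.989  0.489 -0.292]
top0 bar 135 lo [0.563 0.031 0.136] hi [0.619 0.108 0.145] rect [591.   70.9] [77.3 55.3] 87.3
top0 bar 136 lo [ 0.558 -0.069  0.136] hi [ 0.615 -0.001  0.146] rect [586.3 -34.6] [67.8 56.5] 89.2
top0 bar 132 lo [ 0.556 -0.187  0.136] hi [ 0.613 -0.11   0.146] rect [ 584.  -148.1] [76.7 55.4] 88.5
top0 chtop 3905 lo [ 0.565 -0.226  0.146] hi [0.802 0.132 0.152] rect [683.2 -47.1] [358.7 228.6] 88.1
top0 cover 627 lo [ 0.609 -0.221  0.153] hi [0.699 0.129 0.158] rect [653.9 -45.9] [ 90.  350.3] 0.0
top0 knob 93 lo [ 0.642 -0.054  0.181] hi [ 0.703 -0.039  0.203] rect [672.5 -46.4] [13.4 61.4] 87.6
top0 standA 225 lo [0.428 0.054 0.06 ] hi [0.492 0.118 0.067] rect [460.2  86. ] [64.4 63.8] 0.0
top0 standB 216 lo [ 0.421 -0.143  0.06 ] hi [ 0.492 -0.069  0.067] rect [ 455.6 -106.1] [64.  63.6] 16.7
top0 grip 21 lo [0.453 0.08  0.111] hi [0.466 0.093 0.124] rect [459.4  86.6] [12.4 13.1] 2.9
top0 ringbar [0.394 0.071 0.088]
top0 grip 21 lo [ 0.447 -0.113
[... 651 characters left out ...]
.3] 88.3
scene0 cover 549 lo [ 0.61  -0.399  0.153] hi [0.7   0.131 0.158] rect [ 654.3 -134.9] [529.9  86. ] 88.7
scene0 knob 203 lo [ 0.643 -0.052  0.18 ] hi [ 0.706 -0.035  0.203] rect [674.5 -43.8] [15.8 63.2] 88.7
scene0 standA 299 lo [0.426 0.055 0.06 ] hi [0.493 0.12  0.067] rect [459.6  87.2] [66.8 64.9] 0.3
scene0 standB 253 lo [ 0.418 -0.141  0.06 ] hi [ 0.491 -0.065  0.067] rect [ 456.3 -105. ] [66.2 65.4] 16.6
scene0 grip 33 lo [0.452 0.081 0.108] hi [0.468 0.095 0.125] rect [460.2  87.6] [15.6 13.2] 13.5
scene0 ringbar [0.394 0.071 0.087]
scene0 grip 30 lo [ 0.448 -0.116  0.108] hi [ 0.465 -0.096  0.124] rect [ 455.3 -106. ] [19.5 11.6] 36.5
scene0 ringbar [ 0.395 -0.135  0.087]
```

Call:
apply_moves(
  series=[
    [[0, 0, 0], [0, 0, 0.089]],
    [[0, 0, 0], [0, 0, 0.089]],
    [[0, 0, 0], [0, 0, 0.088]],
    [[0, 0, 0], [0, 0, 0]],
  ],
  claw=0,
  newtons=30,
)

```text
t: 0.43
tool_pos: [0.1576, -0.5788, 0.4041]
orientation: [-3.141, 0.007, 0.0]
force: [0.6, -0.0, 0.4]
opening: 0.0708
gripper_force: 0.0
```

Call:
apply_moves(
  series=[
    [[30, -25, 0], [0, 0, 0]],
    [[30, -25, 0], [0, 0, 0]],
    [[30, -25, 0], [0, 0, 0]],
    [[30, -25, 0], [0, 0, 0]],
    [[30, -25, 0], [0, 0, 0]],
    [[30, -25, 0], [0, 0, 0]],
    [[30, -25, 0], [0, 0, 0]],
    [[30, -25, 0], [0, 0, 0]],
    [[30, -25, 0], [0, 0, 0]],
    [[30, -25, 0], [0, 0, 0]],
    [[30, -25, 0], [0, 0, 0]],
    [[30, -25, 0], [0, 0, 0]],
  ],
)

```text
t: 1.43
tool_pos: [0.5189, -0.2774, 0.4045]
orientation: [-3.141, -0.005, 0.0]
force: [-0.1, -0.3, 0.3]
opening: 0.0007
gripper_force: 0.0
```

Run:
```python
from h import *
s=st(); print(R.from_rotvec(s['orientation']).as_matrix().round(3).tolist())
p,d,c=grab('wrist','w1'); print(c, np.median(d[d>0]))
```

```text
{'t': 1.4333, 'q': [-0.5781, 0.0993, 1.5221, -0.0, 1.5205, 0.9895], 'tool_pos': [0.5189, -0.2774, 0.4045], 'orientation': [-3.1415, -0.0051, 0.0003], 'force': [-0.0896, -0.2967, 0.2503], 'opening': 0.0007}
[[1.0, 0.003, -0.0], [0.003, -1.0, 0.0], [-0.0, -0.0, -1.0]]
{'fx': 325.19226210127806, 'fy': 325.19226210127806, 'cx': 282.1570065708949, 'cy': 212.86304251436192, 'extrinsics': array([[ 3.26957822e-03, -9.99994033e-01, -1.11524786e-03,
        -2.78942780e-01],
       [-9.71047794e-01, -3.44132592e-03,  2.38860501e-01,
         4.75502818e-01],
       [-2.38862913e-01,  3.01985886e-04, -9.71053252e-01,
         5.13110387e-01],
       [ 0.00000000e+00,  0.00000000e+00,  0.00000000e+00,
         1.00000000e+00]])} 0.3219425
```

View pics/w1.png

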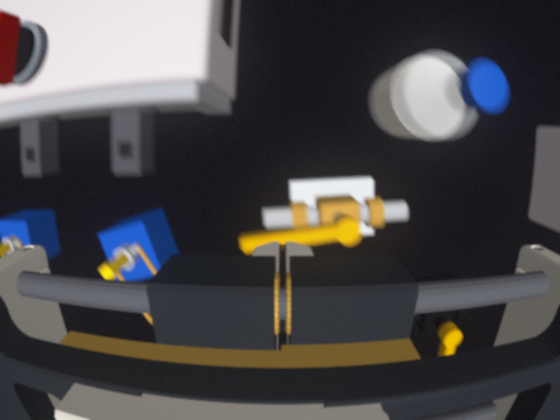

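Wrist view: lever from (240,243) to its hinge at (348,230), with the closed fingertips at (282,250) just beyond its far side. I'll descend and sweep it round.

Call:
apply_moves(
  series=[
    [[0, 0, 34], [0, 0, 0]],
    [[0, 0, 34], [0, 0, 0]],
    [[0, 0, 34], [0, 0, 0]],
    [[0, 0, 32], [0, 0, 0]],
    [[0, 0, 0], [0, 0, 0]],
  ],
)

```text
t: 1.9
tool_pos: [0.5149, -0.2771, 0.2626]
orientation: [-3.135, -0.004, 0.017]
force: [-1.0, 0.4, -1.4]
opening: 0.0006
gripper_force: 0.0
```

Call:
apply_moves(
  series=[
    [[-10, -4, 0], [0, 0, 0]],
    [[-14, 1, 0], [0, 0, 0]],
    [[-14, 1, 0], [0, 0, 0]],
    [[-11, 5, 0], [0, 0, 0]],
    [[-11, 5, 0], [0, 0, 0]],
    [[-8, 8, 0], [0, 0, 0]],
    [[-8, 8, 0], [0, 0, 0]],
    [[-4, 6, 0], [0, 0, 0]],
    [[-4, 6, 0], [0, 0, 0]],
    [[-3, 8, 0], [0, 0, 0]],
    [[0, 0, 0], [0, 0, 0]],
    [[0, 0, 0], [0, 0, 0]],
  ],
)

```text
t: 2.9
tool_pos: [0.4308, -0.3225, 0.2706]
orientation: [-3.138, 0.0, 0.001]
force: [2.0, 10.2, 5.4]
opening: 0.0002
gripper_force: 5.4
```

Call:
apply_moves(
  series=[
    [[0, 3, 0], [0, 0, 0]],
    [[0, 3, 0], [0, 0, 0]],
    [[0, 0, 0], [0, 0, 0]],
  ],
)

```text
t: 3.15
tool_pos: [0.4311, -0.3249, 0.2704]
orientation: [-3.128, -0.003, 0.004]
force: [-0.6, 36.2, 21.1]
opening: 0.0008
gripper_force: 18.9
```

Call:
apply_moves(
  series=[
    [[0, -6, 0], [0, 0, 0]],
    [[0, -12, 0], [0, 0, 0]],
    [[0, 0, -36], [0, 0, 0]],
    [[0, 0, -36], [0, 0, 0]],
    [[0, 0, -36], [0, 0, 0]],
    [[0, 0, -36], [0, 0, 0]],
    [[0, -40, 0], [0, 0, 0]],
    [[0, -40, 0], [0, 0, 0]],
    [[0, -40, 0], [0, 0, 0]],
    [[0, -40, 0], [0, 0, 0]],
    [[0, -40, 0], [0, 0, 0]],
    [[0, 0, 0], [0, 0, 0]],
  ],
)

```text
t: 4.15
tool_pos: [0.4304, -0.106, 0.4146]
orientation: [-3.14, -0.007, 0.0]
force: [-0.2, -0.1, -0.5]
opening: 0.0007
gripper_force: 0.0
```

Call:
apply_moves(
  series=[
    [[0, 0, 0], [0, 0, 0]],
    [[0, 0, 0], [0, 0, 0]],
  ],
)

```text
t: 4.32
tool_pos: [0.4307, -0.1114, 0.4147]
orientation: [3.14, 0.001, -0.0]
force: [-0.0, -1.1, -0.5]
opening: 0.0007
gripper_force: 0.0
```

```bash
cat >> h.py <<'E'
def wcloud(tag):
    z=np.load(tag+'.npz'); f,_,cx,cy=z['K']; d=z['d']; v,u=np.mgrid[:420,:560].astype(float)
    a,b=u-cx,v-cy; r=np.hypot(a,b)+1e-9; t=np.tan(np.clip(r/f,0,1.4))/r
    P=np.stack([a*t*d,b*t*d,d],-1); E=z['E']; W=(P-E[:3,3])@E[:3,:3]; W[d==0]=np.nan
    return z['p'],W
def box(W,x0,x1,y0,y1,z0,z1,m=None):
    k=(W[...,0]>x0)&(W[...,0]<x1)&(W[...,1]>y0)&(W[...,1]<y1)&(W[...,2]>z0)&(W[...,2]<z1)
    return W[k if m is None else k&m]
def rect(q,nm):
    if len(q)<4: print(nm,len(q)); return
    r=cv2.minAreaRect(q[:,:2].astype(np.float32)*1000); print(nm,len(q),'lo',q.min(0).round(3),'hi',q.max(0).round(3),'rect',np.round(r[0],1),np.round(r[1],1),round(r[2],1))
def yel(p): return cv2.inRange(cv2.cvtColor(p,cv2.COLOR_BGR2HSV),(15,110,90),(35,255,255))>0
E
python3 - <<'E'
from h import *
st(); grab('wrist','w2'); grab('top','top1')
p,W=cloud('top1'); k=yel(p); L=box(W,.36,.55,-.43,-.2,.098,.112,k); rect(L,'lever'); print(cv2.fitLine(L[:,:2].astype(np.float32),2,0,.01,.01).ravel().round(3))
for n,f in(('top1',cloud),('w2',wcloud)):
    p,W=f(n); k=yel(p)
    for y in(.066,-.044,-.154): rect(box(W,.5,.603,y-.03,y+.03,.136,.146),n+' bar')
    rect(box(W,.4,.53,-.2,-.03,.06,.067),'standB'); rect(box(W,.4,.53,.03,.14,.06,.067),'standA')
    rect(box(W,.36,.5,0,.14,.112,.13),'gripA'); rect(box(W,.36,.5,-.2,-.05,.112,.13),'gripB')
    r=box(W,.34,.44,-.2,-.06,.07,.1,k); rect(r,'ringB')
E
```

```text
{'t': 4.3167, 'q': [-0.3679, -0.3062, 1.8813, -0.0011, 1.5662, 1.2024], 'tool_pos': [0.4307, -0.1114, 0.4147], 'orientation': [3.1404, 0.0008, -0.0002], 'force': [-0.0172, -1.0947, -0.5181], 'opening': 0.0007}
lever 159 lo [ 0.397 -0.354  0.098] hi [ 0.504 -0.33   0.11 ] rect [ 450.4 -344.4] [107.2  19.2] 5.7
[ 0.997  0.075  0.453 -0.343]
top1 bar 83 lo [0.563 0.053 0.136] hi [0.603 0.079 0.145] rect [582.5  66.9] [25.2 40.4] 85.3
top1 bar 94 lo [ 0.558 -0.056  0.136] hi [ 0.602 -0.031  0.146] rect [580.  -43.4] [43.5 25.7] 0.7
top1 bar 56 lo [ 0.576 -0.165  0.137] hi [ 0.603 -0.142  0.145] rect [ 589.6 -153.6] [22.8 26.7] 89.8
standB 6 lo [ 0.418 -0.09   0.062] hi [ 0.461 -0.076  0.066] rect [438.4 -80.8] [45.2  4.8] 17.8
standA 219 lo [0.428 0.054 0.06 ] hi [0.492 0.118 0.067] rect [460.1  86.2] [64.3 64. ] 0.5
gripA 19 lo [0.453 0.08  0.113] hi [0.466 0.093 0.122] rect [459.3  86.6] [13.2 12.9] 1.1
gripB 0
ringB 41 lo [ 0.381 -0.17   0.081] hi [ 0.408 -0.112  0.096] rect [ 394.1 -141.1] [26.1 58.3] 0.8
w2 bar 967 lo [0.561 0.053 0.136] hi [0.603 0.082 0.142] rect [582.3  67.4] [27.9 41.9] 88.7
w2 bar 1443 lo [ 0.558 -0.056  0.136] hi [ 0.603 -0.029  0.142] rect [580.6 -42.4] [26.6 45.1] 88.5
w2 bar 1627 lo [ 0.554 -0.166  0.136] hi [ 0.603 -0.138  0.142] rect [ 578.9 -152.2] [26.9 48.6] 88.1
standB 2876 lo [ 0.416 -0.144  0.06 ] hi [ 0.494 -0.065  0.066] rect [ 455.4 -104.8] [64.6 64.4] 16.3
standA 1894 lo [0.427 0.054 0.06 ] hi [0.492 0.12  0.067] rect [459.8  87.2] [64.8 65.7] 0.1
gripA 204 lo [0.452 0.079 0.112] hi [0.468 0.095 0.122] rect [460.2  86.6] [14.2 14.8] 15.6
gripB 257 lo [ 0.447 -0.113  0.112] hi [ 0.464 -0.097  0.122] rect [ 455.2 -105.4] [13.5 14.1] 36.3
ringB 665 lo [ 0.386 -0.169  0.077] hi [ 0.44  -0.09   0.091] rect [ 422.5 -129.1] [72.2 49. ] 36.4
```

View pics/w2.png

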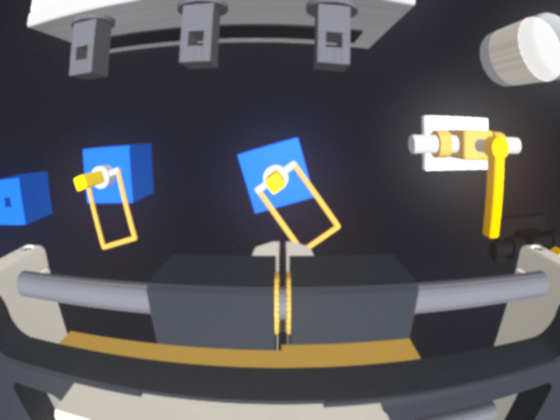

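The lever is now closed, pointing toward the robot at (495,190). Pin B's grip is at (275,182) with its ring to lower right, pin A's at (100,178), and the bar holes are at (82,52), (197,38) and (333,38). Next I grasp pin B.

Call:
apply_moves(
  series=[
    [[24.6, -6, 0], [0, 0, 0]],
    [[0, 0, 0], [0, 0, -0.106]],
    [[0, 0, 0], [0, 0, -0.106]],
    [[0, 0, 0], [0, 0, -0.106]],
    [[0, 0, 0], [0, 0, -0.106]],
    [[0, 0, 0], [0, 0, -0.105]],
    [[0, 0, 0], [0, 0, -0.105]],
    [[0, 0, 0], [0, 0, 0]],
    [[0, 0, 0], [0, 0, 0]],
  ],
  claw=0.6,
)

```text
t: 5.17
tool_pos: [0.4553, -0.1063, 0.4145]
orientation: [-2.988, -0.971, 0.001]
force: [-0.1, -0.1, -0.0]
opening: 0.0545
gripper_force: 0.0
```

```bash
cat >> h.py <<'E'
def to(x,y,z,yaw,cmd=None):
    s=robot.read_state(); M=R.from_rotvec(s['orientation']).as_matrix(); cy=np.arctan2(M[1,0],M[0,0])
    g=np.array([[np.cos(yaw),np.sin(yaw),0],[np.sin(yaw),-np.cos(yaw),0],[0,0,-1]])
    print('yaw',cy.round(4),'turn z',round(cy-yaw,3),'shift(after turn) mm',(g.T@(np.array([x,y,z])-s['tool_pos'])*1000).round(1), 'tilt',M[2].round(3))
E
python3 - <<'E'
from h import *
st(); to(.4553,-.1054,.27,.634)
E
```

```text
{'t': 5.1667, 'q': [-0.3389, -0.2393, 1.8268, -0.0003, 1.5546, 0.6035], 'tool_pos': [0.4553, -0.1063, 0.4145], 'orientation': [-2.9877, -0.9709, 0.0009], 'force': [-0.0561, -0.14, -0.0211], 'opening': 0.0545}
yaw 0.6284 turn z -0.006 shift(after turn) mm [  0.5  -0.7 144.5] tilt [-0.001 -0.    -1.   ]
```

Call:
apply_moves(
  series=[
    [[0.5, -0.7, 36], [0, 0, 0]],
    [[0, 0, 36], [0, 0, 0]],
    [[0, 0, 36], [0, 0, 0]],
    [[0, 0, 24], [0, 0, 0]],
    [[0, 0, 12.5], [0, 0, 0]],
    [[0, 0, 0], [0, 0, 0]],
    [[0, 0, 0], [0, 0, 0]],
  ],
)

```text
t: 5.75
tool_pos: [0.455, -0.1045, 0.2698]
orientation: [-2.986, -0.974, 0.002]
force: [-0.4, -0.0, 1.1]
opening: 0.0558
gripper_force: 0.0
```

Call:
apply_moves(
  series=[
    [[0, 0, 0], [0, 0, 0]],
    [[0, 0, 0], [0, 0, 0]],
    [[0, 0, 0], [0, 0, 0]],
    [[0, 0, 0], [0, 0, 0]],
    [[0, 0, 0], [0, 0, 0]],
    [[0, 0, 0], [0, 0, 0]],
  ],
  claw=0,
  newtons=30,
)

```text
t: 6.25
tool_pos: [0.4555, -0.1041, 0.2707]
orientation: [2.985, 0.979, 0.001]
force: [0.2, -0.4, 0.4]
opening: 0.0209
gripper_force: 0.0
```

Run:
```python
from h import *
st(); to(.4553,-.1054,.45,-.03)
```

```text
{'t': 6.25, 'q': [-0.3346, -0.1257, 1.9963, -0.0, 1.2703, 0.6025], 'tool_pos': [0.4555, -0.1041, 0.2707], 'orientation': [2.9848, 0.9787, 0.0009], 'force': [0.2305, -0.3717, 0.3534], 'opening': 0.0209}
yaw 0.6337 turn z 0.664 shift(after turn) mm [-1.000e-01  1.300e+00 -1.793e+02] tilt [ 0.     0.001 -1.   ]
```

Still closing; I'll wait, then lift, and look at the pin and the holes.

Call:
apply_moves(
  series=[
    [[0, 0, 0], [0, 0, 0]],
    [[0, 0, 0], [0, 0, 0]],
    [[0, 0, 0], [0, 0, 0]],
    [[0, 0, 0], [0, 0, 0]],
  ],
)

```text
t: 6.58
tool_pos: [0.4554, -0.1041, 0.2704]
orientation: [2.985, 0.979, 0.0]
force: [-1.1, 0.8, 2.8]
opening: 0.014
gripper_force: 30.0
```

Call:
apply_moves(
  series=[
    [[0, 0, -15], [0, 0, 0]],
    [[0, 0, -30], [0, 0, 0]],
    [[0, 0, -35], [0, 0, 0]],
    [[0, 0, -35], [0, 0, 0]],
    [[0, 0, -35], [0, 0, 0]],
    [[0, 0, -30], [0, 0, 0]],
    [[0, 0, 0], [0, 0, 0.111]],
    [[0, 0, 0], [0, 0, 0.111]],
    [[0, 0, 0], [0, 0, 0.111]],
    [[0, 0, 0], [0, 0, 0.111]],
    [[0, 0, 0], [0, 0, 0.11]],
    [[0, 0, 0], [0, 0, 0.11]],
  ],
)

```text
t: 7.58
tool_pos: [0.4552, -0.1041, 0.4497]
orientation: [-3.141, 0.056, 0.001]
force: [-0.3, 0.6, -1.3]
opening: 0.0143
gripper_force: 30.0
```

Call:
apply_moves(
  series=[
    [[0, 0, 0], [0, 0, 0]],
    [[0, 0, 0], [0, 0, 0]],
  ],
)

```text
t: 7.75
tool_pos: [0.4553, -0.1041, 0.4498]
orientation: [-3.141, 0.042, 0.001]
force: [-0.9, -0.5, -1.3]
opening: 0.014
gripper_force: 30.0
```

Run:
```python
from h import *
st(); grab('wrist','w3'); p,W=wcloud('w3')
for y in(.066,-.044,-.154): rect(box(W,.5,.603,y-.03,y+.03,.136,.146),'bar')
```

```text
{'t': 7.75, 'q': [-0.3347, -0.2503, 1.7722, 0.0, 1.6204, 1.2629], 'tool_pos': [0.4553, -0.1041, 0.4498], 'orientation': [-3.1411, 0.042, 0.0011], 'force': [-0.8864, -0.4721, -1.287], 'opening': 0.014}
bar 859 lo [0.561 0.053 0.136] hi [0.603 0.083 0.142] rect [582.5  68.3] [29.  41.9] 88.0
bar 1191 lo [ 0.558 -0.056  0.136] hi [ 0.603 -0.028  0.143] rect [580.7 -42.1] [26.9 44.9] 88.5
bar 1332 lo [ 0.555 -0.166  0.136] hi [ 0.603 -0.139  0.143] rect [ 578.9 -152.2] [26.7 48.1] 88.4
```

View pics/w3.png

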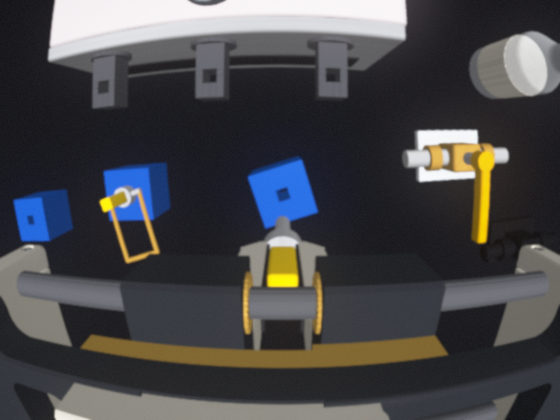

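Pin held at (283,265). Bar holes are at (105,88), (209,76) and (333,75). Next I measure the hole centres and the pin's offset in the hand.

```bash
cat >> h.py <<'E'
def plane(tag,h,wrist=True):
    z=np.load(tag+'.npz'); f,fy,cx,cy=z['K']; E=z['E']; v,u=np.mgrid[:420,:560].astype(float); a,b=u-cx,v-cy
    r=np.hypot(a,b)+1e-9; t=np.tan(np.clip(r/f,0,1.4))/r if wrist else 1/f
    D=np.stack([a*t,b*t,np.ones_like(a)],-1)@E[:3,:3]; C=-E[:3,:3].T@E[:3,3]
    return z['p'],C+D*((h-C[2])/D[...,2])[...,None]
def hole(tag,x,y,h,g=10,frac=.6):
    # rectify a 40 mm square at height h and find the dark hole
    p,Q=plane(tag,h); import scipy.interpolate as I
    m=(abs(Q[...,0]-x)<.04)&(abs(Q[...,1]-y)<.04); gx,gy=np.meshgrid(np.arange(-g,g,.25),np.arange(-g,g,.25),indexing='ij')
    G=I.griddata(Q[m][:,:2],p[m].astype(float).mean(1),(x+gx/1000,y+gy/1000))
    hi=np.percentile(G,90);lo=G.min(); k=(G<lo+(hi-lo)*.5).astype(np.uint8); N,L,S,C=cv2.connectedComponentsWithStats(k)
    i=1+np.argmax(S[1:,4]); s=S[i]; print(tag,'hole',(x*1000-g+.25*(s[1]+s[3]/2-.5)).round(1),(y*1000-g+.25*(s[0]+s[2]/2-.5)).round(1),'size',s[3]*.25,s[2]*.25,'cent',(x*1000-g+.25*C[i][1]).round(1),(y*1000-g+.25*C[i][0]).round(1),'gray',lo,hi)
    return G
E
python3 - <<'E'
from h import *
for t in('w2','w3'):
    for x,y in((.581,.067),(.578,-.0425),(.575,-.1525)): G=hole(t,x,y,.14,12)
    cv2.imwrite('pics/g.png',G)
p,W=wcloud('w3'); k=yel(p); T=np.array([.4553,-.1041]); M=R.from_rotvec([-3.1411,.042,.0011]).as_matrix()
q=box(W,.42,.5,-.13,-.08,.24,.31,k); l=(q-[*T,.4498])@M; print('grip tool',np.percentile(l,[2,50,98],0).round(4).tolist())
q=box(W,.42,.5,-.13,-.08,.18,.24); l=(q-[*T,.4498])@M; 
for a in(.19,.2,.21,.22,.23,.24,.25,.26): b=l[abs(l[:,2]-a)<.005]; print(a,len(b),np.percentile(b,[2,98],0).round(4).tolist() if len(b) else '')
E
```

```text
w2 hole 582.0 67.8 size 12.75 12.75 cent 582.1 67.7 gray 71.15228729726068 150.3733778307865
w2 hole 578.4 -42.2 size 13.0 12.75 cent 578.8 -42.1 gray 67.9441477210053 151.3844146461159
w2 hole 575.0 -152.2 size 12.75 12.75 cent 575.5 -152.5 gray 68.98909219473427 151.42969098893832
w3 hole 582.0 67.9 size 12.75 13.0 cent 582.0 67.9 gray 53.04427653576734 107.58291540090875
w3 hole 578.4 -42.2 size 12.5 12.25 cent 578.5 -42.3 gray 33.957406085365214 109.3667650200606
w3 hole 575.1 -151.9 size 12.5 12.5 cent 575.0 -151.8 gray 35.36647416062434 109.84712374045132
grip tool [[0.0008, -0.0067, 0.1492], [0.0061, 0.0001, 0.1583], [0.0069, 0.0069, 0.1853]]
0.19 0 
0.2 0 
0.21 0 
0.22 0 
0.23 28 [[0.003, -0.0038, 0.2292], [0.0054, 0.0044, 0.235]]
0.24 53 [[0.0014, -0.0043, 0.2355], [0.0052, 0.0049, 0.2446]]
0.25 50 [[0.0005, -0.0045, 0.245], [0.0054, 0.0051, 0.2546]]
0.26 29 [[0.0021, -0.0046, 0.2552], [0.0053, 0.0052, 0.2611]][ WARN:0@3.448] global loadsave.cpp:1063 imwrite_ Unsupported depth image for selected encoder is fallbacked to CV_8U.
```

Call:
apply_moves(
  series=[
    [[0, 0, 0], [0, 0, 0.005]],
    [[30, 11, 0], [0, 0, 0]],
    [[30, 11, 0], [0, 0, 0]],
    [[30, 11, 0], [0, 0, 0]],
    [[31, 11, 0], [0, 0, 0]],
    [[0, 0, 10], [0, 0, 0]],
    [[0, 0, 10], [0, 0, 0]],
    [[0, 0, 0], [0, 0, 0]],
    [[0, 0, 0], [0, 0, 0]],
  ],
)

```text
t: 8.55
tool_pos: [0.5738, -0.1519, 0.4293]
orientation: [-3.14, 0.054, 0.003]
force: [0.8, 0.0, -0.7]
opening: 0.0135
gripper_force: 30.0
```

Run:
```python
from h import *
st(); to(.575,-.152,.3464,-.0316)
grab('wrist','w4'); hole('w4',.575,-.1519,.14,12); hole('w4',.5785,-.0422,.14,12)
```

```text
{'t': 8.55, 'q': [-0.3452, 0.105, 1.4711, 0.0, 1.5677, 1.2599], 'tool_pos': [0.5738, -0.1519, 0.4293], 'orientation': [-3.1404, 0.0539, 0.0033], 'force': [0.7839, 0.0002, -0.7459], 'opening': 0.0135}
yaw -0.0344 turn z -0.003 shift(after turn) mm [ 1.2  0.  82.9] tilt [-0.002 -0.001 -1.   ]
w4 hole 575.6 -152.3 size 12.0 12.5 cent 576.3 -152.2 gray 33.23153102165197 104.56406531409087
w4 hole 578.6 -42.2 size 13.0 13.25 cent 578.6 -42.1 gray 49.29012135494594 98.73862450446804
```

Call:
apply_moves(
  series=[
    [[1.3, 0, 5], [0, 0, -0.003]],
    [[0, 0, 9], [0, 0, 0]],
    [[0, 0, 5], [0, 0, 0]],
    [[0, 0, 5], [0, 0, 0]],
    [[0, 0, 5], [0, 0, 0]],
    [[0, 0, 3], [0, 0, 0]],
    [[0, 0, 0], [0, 0, 0]],
  ],
)

```text
t: 9.18
tool_pos: [0.5757, -0.1523, 0.397]
orientation: [-3.141, 0.051, 0.002]
force: [-0.4, 0.5, -1.3]
opening: 0.0142
gripper_force: 30.0
```

Call:
apply_moves(
  series=[
    [[0, 0, 8], [0, 0, 0]],
    [[0, 0, 8], [0, 0, 0]],
    [[0, 0, 8], [0, 0, 0]],
    [[0, 0, 8], [0, 0, 0]],
    [[0, 0, 8], [0, 0, 0]],
    [[0, 0, 5], [0, 0, 0]],
    [[0, 0, 3], [0, 0, 0]],
    [[0, 0, 1.5], [0, 0, 0]],
    [[0, 0, 0], [0, 0, 0]],
  ],
)

```text
t: 9.93
tool_pos: [0.576, -0.1524, 0.3484]
orientation: [-3.141, 0.05, 0.001]
force: [-0.1, 0.9, -0.8]
opening: 0.0138
gripper_force: 30.0
```

Call:
apply_moves(
  series=[
    [[0, 0, 1.5], [0, 0, 0]],
    [[0, 0, 1], [0, 0, 0]],
    [[0, 0, 0], [0, 0, 0]],
  ],
)

```text
t: 10.18
tool_pos: [0.5761, -0.1524, 0.3465]
orientation: [3.141, -0.051, 0.001]
force: [0.3, 0.5, -1.8]
opening: 0.0133
gripper_force: 30.0
```

Call:
apply_moves(
  series=[
    [[0, 0, 0], [0, 0, 0]],
    [[0, 0, 0], [0, 0, 0]],
    [[0, 0, 0], [0, 0, 0]],
    [[0, 0, 0], [0, 0, 0]],
    [[0, 0, -10], [0, 0, 0]],
    [[0, 0, -25], [0, 0, 0]],
    [[0, 0, -25], [0, 0, 0]],
    [[0, 0, 0], [0, 0, 0]],
  ],
  claw=0.5,
)

```text
t: 10.85
tool_pos: [0.5771, -0.1527, 0.4134]
orientation: [3.138, -0.05, 0.013]
force: [-0.0, -0.2, 1.6]
opening: 0.0464
gripper_force: 0.0
```

Call:
apply_moves(
  series=[
    [[-16, 0, 0], [0, 0, 0]],
    [[-16, 0, 0], [0, 0, 0]],
    [[-16, 0, 0], [0, 0, 0]],
    [[-16, 0, 0], [0, 0, 0]],
    [[0, 0, 0], [0, 0, 0]],
    [[0, 0, 0], [0, 0, 0]],
    [[0, 0, 0], [0, 0, 0]],
    [[0, 0, 0], [0, 0, 0]],
  ],
  claw=0,
)

```text
t: 11.52
tool_pos: [0.5127, -0.1504, 0.4065]
orientation: [3.141, -0.05, 0.001]
force: [-0.5, 0.5, -0.1]
opening: 0.0012
gripper_force: 0.0
```

Run:
```python
from h import *
st(); grab('wrist','w5'); p,W=wcloud('w5'); k=yel(p)
q=box(W,.55,.6,-.18,-.12,.185,.21); rect(q,'grip'); rect(box(W,.47,.57,-.21,-.1,.145,.185,k),'ring')
to(.513,-.15,.35,-.0316)
```

```text
{'t': 11.5167, 'q': [-0.3813, -0.0488, 1.669, 0.0001, 1.5207, 1.2215], 'tool_pos': [0.5127, -0.1504, 0.4065], 'orientation': [3.1411, -0.0504, 0.001], 'force': [-0.4685, 0.473, -0.1183], 'opening': 0.0012}
grip 537 lo [ 0.569 -0.159  0.193] hi [ 0.583 -0.146  0.198] rect [ 575.5 -152.7] [13.6 13.7] 88.1
ring 1604 lo [ 0.499 -0.177  0.151] hi [ 0.57  -0.126  0.168] rect [ 534.5 -151.3] [49.9 71.1] 89.1
yaw -0.032 turn z -0.0 shift(after turn) mm [ 0.3 -0.4 56.3] tilt [ 0. -0. -1.]
```

View pics/w5.png

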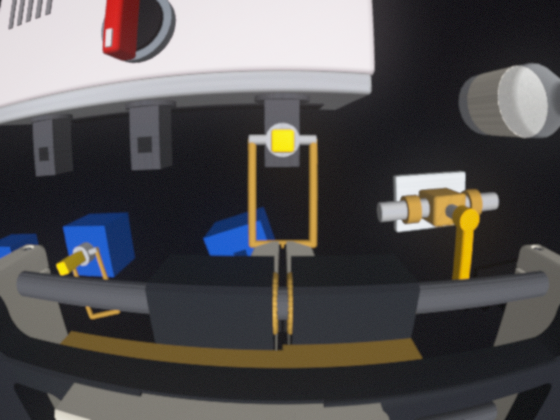

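Pin B is home at (283,140), its ring open toward the robot with the end bar at (283,243), right by the fingertips. Next I swing the ring down.

Call:
apply_moves(
  series=[
    [[-10, 0, 0], [0, 0, 0]],
    [[0, 0, 20], [0, 0, 0]],
    [[0, 0, 25], [0, 0, 0]],
    [[0, 0, 6], [0, 0, 0]],
    [[-2, 0, 16], [0, 0, 0]],
    [[2, 0, 13], [0, 0, 0]],
    [[2, 0, 13], [0, 0, 0]],
    [[4, 0, 11], [0, 0, 0]],
    [[5, 0, 10], [0, 0, 0]],
    [[3, 0, 7], [0, 0, 0]],
    [[0, 0, 0], [0, 0, 0]],
    [[0, 0, 0], [0, 0, 0]],
  ],
)

```text
t: 12.57
tool_pos: [0.5162, -0.1504, 0.2848]
orientation: [-3.141, 0.05, 0.002]
force: [0.1, -0.2, 0.8]
opening: 0.0004
gripper_force: 0.0
```

Call:
apply_moves(
  series=[
    [[-20, 0, 0], [0, 0, 0]],
    [[-20, 0, 0], [0, 0, 0]],
    [[0, 0, -35], [0, 0, 0]],
    [[0, 0, -35], [0, 0, 0]],
    [[0, 0, -35], [0, 0, 0]],
    [[0, 0, -25], [0, 0, 0]],
    [[0, 0, 0], [0, 0, 0]],
    [[0, 0, 0], [0, 0, 0]],
  ],
)

```text
t: 13.23
tool_pos: [0.4765, -0.1494, 0.4184]
orientation: [3.139, -0.051, 0.008]
force: [-0.6, -0.2, -0.7]
opening: 0.0005
gripper_force: 0.0
```

Run:
```python
from h import *
st(); grab('wrist','w6'); grab('scene','s6'); p,W=wcloud('w6'); k=yel(p)
q=box(W,.55,.6,-.18,-.12,.185,.21); rect(q,'grip'); rect(box(W,.47,.59,-.21,-.1,.05,.185,k),'ring')
rect(box(W,.36,.5,0,.14,.112,.13),'gripA'); rect(box(W,.4,.53,.03,.14,.06,.067),'standA')
a=cv2.imread('pics/w6.png');b=cv2.imread('pics/s6.png')[120:320,130:330]
cv2.imwrite('pics/c6.png',np.hstack([a[0:300,130:530],cv2.resize(b,(300,300))]))
```

```text
{'t': 13.2333, 'q': [-0.4066, -0.1532, 1.7449, -0.0, 1.5442, 1.1965], 'tool_pos': [0.4765, -0.1494, 0.4184], 'orientation': [3.139, -0.0507, 0.0083], 'force': [-0.5982, -0.1771, -0.6655], 'opening': 0.0005}
grip 529 lo [ 0.568 -0.159  0.185] hi [ 0.583 -0.145  0.198] rect [ 575.4 -152.5] [13.7 14.2] 88.3
ring 146 lo [ 0.569 -0.175  0.075] hi [ 0.579 -0.13   0.179] rect [ 573.5 -152.3] [44.7  9.6] 88.1
gripA 161 lo [0.452 0.078 0.112] hi [0.468 0.095 0.122] rect [460.2  86.5] [14.5 14.7] 18.4
standA 1549 lo [0.428 0.054 0.06 ] hi [0.492 0.12  0.067] rect [460.   87.2] [66.5 64.4] 89.8
```

View pics/c6.png

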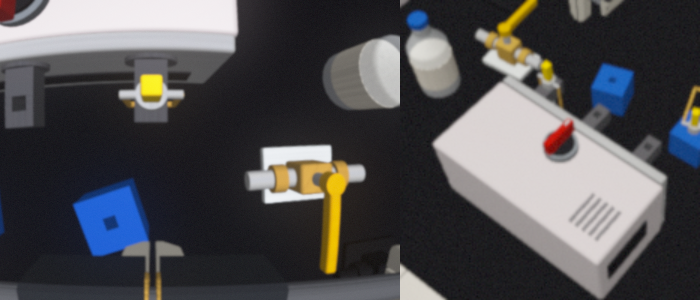

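The ring is locked: brass seen down to z = 0.075 under the bar, at (150,100) in the crop. Next, pin A.

Call:
apply_moves(
  series=[
    [[-8, -33.5, 0], [0, 0, -0.04]],
    [[-8, -33.5, 0], [0, 0, -0.04]],
    [[-8, -33.5, 0], [0, 0, -0.04]],
    [[-8, -33.5, 0], [0, 0, -0.04]],
    [[-8, -33.5, 0], [0, 0, -0.04]],
    [[-8, -33.5, 0], [0, 0, -0.04]],
    [[-8, -33.5, 0], [0, 0, -0.04]],
    [[0, 0, 0], [0, 0, 0]],
    [[0, 0, 0], [0, 0, 0]],
  ],
  claw=0.6,
)

```text
t: 14.08
tool_pos: [0.3991, 0.08, 0.4139]
orientation: [-3.117, -0.394, 0.003]
force: [0.1, -1.3, -0.5]
opening: 0.054
gripper_force: 0.0
```

Run:
```python
from h import *
st(); grab('wrist','w7'); p,W=wcloud('w7'); k=yel(p)
rect(box(W,.36,.55,0,.16,.112,.13),'gripA'); rect(box(W,.36,.55,0,.16,.06,.067),'standA'); rect(box(W,.33,.53,0,.16,.07,.1,k),'ring')
to(.4602,.0866,.2704,.27)
```

```text
{'t': 14.0833, 'q': [0.0717, -0.4196, 1.9693, -0.0001, 1.5938, 1.3912], 'tool_pos': [0.3991, 0.08, 0.4139], 'orientation': [-3.1168, -0.3937, 0.0031], 'force': [0.1422, -1.2553, -0.4866], 'opening': 0.054}
gripA 250 lo [0.452 0.08  0.118] hi [0.467 0.095 0.121] rect [459.9  87.4] [12.7 12.7] 14.7
standA 3029 lo [0.427 0.055 0.061] hi [0.492 0.12  0.066] rect [459.8  87.6] [64.5 64.5] 89.5
ring 329 lo [0.381 0.044 0.08 ] hi [0.429 0.103 0.091] rect [409.9  73.2] [48.7 50.1] 13.7
yaw 0.2493 turn z -0.021 shift(after turn) mm [ 60.4   8.9 143.7] tilt [-0.002  0.    -1.   ]
```

Call:
apply_moves(
  series=[
    [[30, 4, 0], [0, 0, 0]],
    [[30.8, 3.9, 0], [0, 0, 0]],
    [[0, 0, 34], [0, 0, 0]],
    [[0, 0, 36], [0, 0, 0]],
    [[0, 0, 36], [0, 0, 0]],
    [[0, 0, 25], [0, 0, 0]],
    [[0, 0, 12.5], [0, 0, 0]],
    [[0, 0, 0], [0, 0, 0]],
    [[0, 0, 0], [0, 0, 0]],
  ],
)

```text
t: 14.88
tool_pos: [0.4607, 0.0847, 0.2706]
orientation: [3.118, 0.385, -0.005]
force: [0.8, 0.1, 0.5]
opening: 0.0556
gripper_force: 0.0
```

Call:
apply_moves(
  series=[
    [[0, 0, 0], [0, 0, 0]],
    [[0, 0, 0], [0, 0, 0]],
    [[0, 0, 0], [0, 0, 0]],
    [[0, 0, 0], [0, 0, 0]],
    [[0, 0, 0], [0, 0, 0]],
    [[0, 0, 0], [0, 0, 0]],
    [[0, 0, 0], [0, 0, 0]],
    [[0, 0, 0], [0, 0, 0]],
    [[0, 0, 0], [0, 0, 0]],
    [[0, 0, 0], [0, 0, 0]],
    [[0, 0, 0], [0, 0, 0]],
  ],
  claw=0,
  newtons=30,
)

```text
t: 15.8
tool_pos: [0.4609, 0.0861, 0.272]
orientation: [-3.117, -0.388, -0.001]
force: [-1.7, 1.8, 3.2]
opening: 0.014
gripper_force: 30.0
```

Call:
apply_moves(
  series=[
    [[0, 0, -15], [0, 0, 0]],
    [[0, 0, -30], [0, 0, 0]],
    [[0, 0, -35], [0, 0, 0]],
    [[0, 0, -35], [0, 0, 0]],
    [[0, 0, -35], [0, 0, 0]],
    [[0, 0, -30], [0, 0, 0]],
    [[0, 0, 0], [0, 0, 0.093]],
    [[0, 0, 0], [0, 0, 0.093]],
    [[0, 0, 0], [0, 0, 0.092]],
    [[0, 0, 0], [0, 0, 0]],
    [[0, 0, 0], [0, 0, 0]],
  ],
)

```text
t: 16.72
tool_pos: [0.4607, 0.086, 0.4512]
orientation: [3.141, -0.043, -0.002]
force: [0.2, -0.4, -2.2]
opening: 0.0138
gripper_force: 30.0
```

Run:
```python
from h import *
s=st(); to(.582,.0678,.428,-.0316); grab('wrist','w8'); p,W=wcloud('w8'); k=yel(p); M=R.from_rotvec(s['orientation']).as_matrix()
l=(W-s['tool_pos'])@M; q=l[(abs(l[...,0])<.02)&(abs(l[...,1])<.02)&(l[...,2]>.14)&(l[...,2]<.19)&k]; print(np.percentile(q,[2,98],0).round(4).tolist())
q=l[(abs(l[...,0])<.02)&(abs(l[...,1])<.02)&(l[...,2]>.23)&(l[...,2]<.27)]; print(np.percentile(q,[2,98],0).round(4).tolist())
hole('w8',.582,.0678,.14,12); hole('w8',.5785,-.0422,.14,12)
```

```text
{'t': 16.7167, 'q': [0.0751, -0.2456, 1.7659, -0.0002, 1.6223, 1.6733], 'tool_pos': [0.4607, 0.086, 0.4512], 'orientation': [3.1411, -0.0431, -0.0016], 'force': [0.2014, -0.4307, -2.1661], 'opening': 0.0138}
yaw -0.0274 turn z 0.004 shift(after turn) mm [121.8  14.3  23.2] tilt [-0.001  0.    -1.   ]
[[0.0001, -0.0067, 0.1507], [0.0067, 0.0069, 0.1871]]
[[0.0018, -0.0047, 0.2312], [0.0059, 0.0052, 0.2631]]
w8 hole 581.6 68.0 size 12.5 12.75 cent 581.6 68.1 gray 35.18762055537658 114.02970316187637
w8 hole 578.4 -41.8 size 12.5 13.0 cent 578.4 -41.9 gray 49.77593152274145 113.01228624550563
```

Call:
apply_moves(
  series=[
    [[0, 0, 0], [0, 0, 0.004]],
    [[30.5, 3.6, 0], [0, 0, 0]],
    [[30.5, 3.6, 0], [0, 0, 0]],
    [[30.5, 3.6, 0], [0, 0, 0]],
    [[30, 3.4, 0], [0, 0, 0]],
    [[0, 0, 10], [0, 0, 0]],
    [[0, 0, 10], [0, 0, 0]],
    [[0, 0, 0], [0, 0, 0]],
    [[0, 0, 0], [0, 0, 0]],
  ],
)

```text
t: 17.52
tool_pos: [0.5808, 0.0679, 0.4306]
orientation: [3.141, -0.052, -0.004]
force: [-0.6, 0.3, -1.1]
opening: 0.0137
gripper_force: 30.0
```

Run:
```python
from h import *
st(); to(.5818,.068,.348,-.0316)
```

```text
{'t': 17.5167, 'q': [0.0286, 0.081, 1.4942, 0.0001, 1.5689, 1.6328], 'tool_pos': [0.5808, 0.0679, 0.4306], 'orientation': [3.1411, -0.0524, -0.004], 'force': [-0.6163, 0.3498, -1.1189], 'opening': 0.0137}
yaw -0.0334 turn z -0.002 shift(after turn) mm [ 1.  -0.2 82.6] tilt [-0.003  0.    -1.   ]
```

Call:
apply_moves(
  series=[
    [[1, 0, 5], [0, 0, -0.002]],
    [[0, 0, 9], [0, 0, 0]],
    [[0, 0, 5], [0, 0, 0]],
    [[0, 0, 5], [0, 0, 0]],
    [[0, 0, 5], [0, 0, 0]],
    [[0, 0, 3], [0, 0, 0]],
    [[0, 0, 0], [0, 0, 0]],
  ],
)

```text
t: 18.1
tool_pos: [0.5825, 0.0677, 0.3986]
orientation: [3.141, -0.05, -0.002]
force: [-0.7, 0.5, -1.2]
opening: 0.0137
gripper_force: 30.0
```

Call:
apply_moves(
  series=[
    [[0, 0, 8], [0, 0, 0]],
    [[0, 0, 8], [0, 0, 0]],
    [[0, 0, 8], [0, 0, 0]],
    [[0, 0, 8], [0, 0, 0]],
    [[0, 0, 8], [0, 0, 0]],
    [[0, 0, 5], [0, 0, 0]],
    [[0, 0, 3], [0, 0, 0]],
    [[0, 0, 2], [0, 0, 0]],
    [[0, 0, 1], [0, 0, 0]],
    [[0, 0, 0], [0, 0, 0]],
  ],
)

```text
t: 18.93
tool_pos: [0.5828, 0.0676, 0.3488]
orientation: [-3.141, 0.051, -0.0]
force: [0.3, 0.6, -2.1]
opening: 0.0137
gripper_force: 30.0
```

Call:
apply_moves(
  series=[
    [[0, 0, 1], [0, 0, 0]],
    [[0, 0, 0], [0, 0, 0]],
  ],
)

```text
t: 19.1
tool_pos: [0.5829, 0.0677, 0.3481]
orientation: [-3.141, 0.051, -0.001]
force: [0.1, 0.0, -0.5]
opening: 0.0136
gripper_force: 30.0
```

Call:
apply_moves(
  series=[
    [[0, 0, 0], [0, 0, 0]],
    [[0, 0, 0], [0, 0, 0]],
    [[0, 0, 0], [0, 0, 0]],
    [[0, 0, 0], [0, 0, 0]],
    [[0, 0, -10], [0, 0, 0]],
    [[0, 0, -25], [0, 0, 0]],
    [[0, 0, -25], [0, 0, 0]],
    [[0, 0, 0], [0, 0, 0]],
  ],
  claw=0.5,
)

```text
t: 19.77
tool_pos: [0.5839, 0.0677, 0.4147]
orientation: [-3.141, 0.05, -0.014]
force: [1.2, 0.3, 1.3]
opening: 0.0466
gripper_force: 0.0
```

Call:
apply_moves(
  series=[
    [[-16, 0, 0], [0, 0, 0]],
    [[-16, 0, 0], [0, 0, 0]],
    [[-16, 0, 0], [0, 0, 0]],
    [[-16, 0, 0], [0, 0, 0]],
    [[0, 0, 0], [0, 0, 0]],
    [[0, 0, 0], [0, 0, 0]],
    [[0, 0, 0], [0, 0, 0]],
    [[0, 0, 0], [0, 0, 0]],
  ],
  claw=0,
)

```text
t: 20.43
tool_pos: [0.5194, 0.0696, 0.408]
orientation: [-3.141, 0.051, -0.001]
force: [0.1, -0.2, 0.3]
opening: 0.0012
gripper_force: 0.0
```

Run:
```python
from h import *
st(); grab('wrist','w9'); p,W=wcloud('w9'); k=yel(p)
q=box(W,.55,.61,.04,.1,.185,.21); rect(q,'grip'); rect(box(W,.47,.57,.01,.12,.145,.185,k),'ring')
```

```text
{'t': 20.4333, 'q': [0.0354, -0.0775, 1.6938, -0.0, 1.5247, 1.6385], 'tool_pos': [0.5194, 0.0696, 0.408], 'orientation': [-3.1412, 0.0508, -0.0011], 'force': [0.1303, -0.2078, 0.3221], 'opening': 0.0012}
grip 521 lo [0.576 0.061 0.193] hi [0.589 0.074 0.198] rect [582.6  67.6] [13.1 13.2] 88.1
ring 1427 lo [0.506 0.043 0.152] hi [0.57  0.094 0.167] rect [538.5  69.1] [49.5 64.4] 88.1
```

Identical geometry to bar 3, so the same swing again.

Call:
apply_moves(
  series=[
    [[-10, 0, 0], [0, 0, 0]],
    [[0, 0, 21], [0, 0, 0]],
    [[0, 0, 25], [0, 0, 0]],
    [[0, 0, 7], [0, 0, 0]],
    [[-2, 0, 16], [0, 0, 0]],
    [[2, 0, 13], [0, 0, 0]],
    [[2, 0, 13], [0, 0, 0]],
    [[4, 0, 11], [0, 0, 0]],
    [[5, 0, 10], [0, 0, 0]],
    [[3, 0, 7], [0, 0, 0]],
    [[0, 0, 0], [0, 0, 0]],
    [[0, 0, 0], [0, 0, 0]],
  ],
)

```text
t: 21.48
tool_pos: [0.5229, 0.0695, 0.2845]
orientation: [3.141, -0.051, -0.002]
force: [0.3, -0.5, 0.8]
opening: 0.0004
gripper_force: 0.0
```

Call:
apply_moves(
  series=[
    [[-20, 0, 0], [0, 0, 0]],
    [[-20, 0, 0], [0, 0, 0]],
    [[0, 0, -35], [0, 0, 0]],
    [[0, 0, -35], [0, 0, 0]],
    [[0, 0, -35], [0, 0, 0]],
    [[0, 0, -25], [0, 0, 0]],
    [[0, 0, 0], [0, 0, 0]],
    [[0, 0, 0], [0, 0, 0]],
  ],
)

```text
t: 22.15
tool_pos: [0.4833, 0.0709, 0.4179]
orientation: [-3.141, 0.051, -0.009]
force: [-0.6, 0.5, 0.4]
opening: 0.0005
gripper_force: 0.0
```

Run:
```python
from h import *
st(); grab('wrist','w10'); p,W=wcloud('w10'); k=yel(p)
for x,y in((.582,.068),(.575,-.152)):
    q=box(W,x-.03,x+.03,y-.03,y+.03,.185,.21); rect(q,'grip'); rect(box(W,.47,x+.01,y-.05,y+.05,.05,.185,k),'ring')
r=cv2.inRange(cv2.cvtColor(p,cv2.COLOR_BGR2HSV),(0,150,80),(8,255,255))>0; rect(box(W,.6,.75,-.12,.05,.18,.21,r),'knob')
```

```text
{'t': 22.15, 'q': [0.0406, -0.1838, 1.7729, -0.0, 1.5468, 1.6436], 'tool_pos': [0.4833, 0.0709, 0.4179], 'orientation': [-3.1409, 0.0505, -0.009], 'force': [-0.5631, 0.4737, 0.4085], 'opening': 0.0005}
grip 530 lo [0.575 0.061 0.186] hi [0.589 0.075 0.198] rect [582.3  67.8] [13.8 14.2] 88.3
ring 151 lo [0.575 0.046 0.074] hi [0.586 0.09  0.179] rect [580.3  67.9] [44.3  9.6] 88.4
grip 308 lo [ 0.568 -0.159  0.185] hi [ 0.583 -0.143  0.198] rect [ 575.7 -151.3] [16.1 14.5] 89.3
ring 467 lo [ 0.568 -0.157  0.074] hi [ 0.583 -0.126  0.185] rect [ 576.7 -142.8] [31.5 13.7] 76.0
knob 108 lo [ 0.641 -0.049  0.194] hi [ 0.649 -0.037  0.199] rect [644.4 -43. ] [12.2  7.3] 81.3
```

View pics/w10.png

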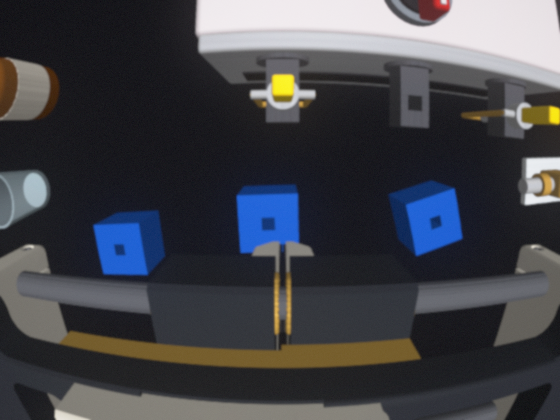

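Both rings are locked and all stands are empty (pins seen at (283,88) and (525,115)). Now the knob, wing at (425,8).

Call:
apply_moves(
  series=[
    [[32.3, 18.4, 0], [0, 0, 0]],
    [[32.3, 18.4, 0], [0, 0, 0]],
    [[32.3, 18.4, 0], [0, 0, 0]],
    [[32.3, 18.4, 0], [0, 0, 0]],
    [[32.3, 18.4, 0], [0, 0, 0]],
    [[32.3, 18.3, 0], [0, 0, 0]],
    [[0, 0, 0], [0, 0, 0]],
    [[0, 0, 0], [0, 0, 0]],
  ],
  claw=0.6,
)

```text
t: 22.87
tool_pos: [0.6736, -0.0469, 0.4099]
orientation: [-3.14, 0.053, 0.011]
force: [-0.4, 0.4, -0.1]
opening: 0.0494
gripper_force: 0.0
```

Run:
```python
from h import *
st(); to(.6735,-.0452,.358,-.0316); grab('wrist','w11'); p,W=wcloud('w11')
r=cv2.inRange(cv2.cvtColor(p,cv2.COLOR_BGR2HSV),(0,150,80),(8,255,255))>0; rect(box(W,.6,.75,-.12,.05,.18,.21,r),'knob')
```

```text
{'t': 22.8667, 'q': [-0.1454, 0.3359, 1.2416, -0.0, 1.571, 1.4594], 'tool_pos': [0.6736, -0.0469, 0.4099], 'orientation': [-3.1402, 0.0534, 0.0108], 'force': [-0.3915, 0.4157, -0.1207], 'opening': 0.0494}
yaw -0.034 turn z -0.002 shift(after turn) mm [-0.2 -1.7 51.9] tilt [-0.007 -0.001 -1.   ]
knob 1775 lo [ 0.643 -0.052  0.184] hi [ 0.706 -0.038  0.2  ] rect [674.2 -45.1] [13.5 63.3] 88.4
```

Call:
apply_moves(
  series=[
    [[0.3, -1.8, 20], [0, 0, 0]],
    [[0, 0, 20], [0, 0, 0]],
    [[0, 0, 9], [0, 0, 0]],
    [[0, 0, 3], [0, 0, 0]],
    [[0, 0, 0], [0, 0, 0]],
  ],
)

```text
t: 23.33
tool_pos: [0.6724, -0.0432, 0.3623]
orientation: [-3.141, 0.049, 0.002]
force: [0.8, 0.8, 0.0]
opening: 0.0557
gripper_force: 0.0
```

Call:
apply_moves(
  series=[
    [[0, 0, 0], [0, 0, 0]],
    [[0, 0, 0], [0, 0, 0]],
    [[0, 0, 0], [0, 0, 0]],
    [[0, 0, 0], [0, 0, 0]],
    [[0, 0, 0], [0, 0, 0]],
    [[0, 0, 0], [0, 0, 0]],
    [[0, 0, 0], [0, 0, 0]],
    [[0, 0, 0], [0, 0, 0]],
    [[0, 0, 0], [0, 0, 0]],
    [[0, 0, 0], [0, 0, 0]],
  ],
  claw=0,
  newtons=40,
)

```text
t: 24.17
tool_pos: [0.6733, -0.0448, 0.3629]
orientation: [3.14, -0.052, 0.0]
force: [-0.3, -6.2, 0.7]
opening: 0.0136
gripper_force: 40.0
```

Call:
apply_moves(
  series=[
    [[0, 0, 0], [0, 0, 0.105]],
    [[0, 0, 0], [0, 0, 0.105]],
    [[0, 0, 0], [0, 0, 0.105]],
    [[0, 0, 0], [0, 0, 0.105]],
    [[0, 0, 0], [0, 0, 0.105]],
    [[0, 0, 0], [0, 0, 0.105]],
    [[0, 0, 0], [0, 0, 0.105]],
    [[0, 0, 0], [0, 0, 0.105]],
    [[0, 0, 0], [0, 0, 0.105]],
    [[0, 0, 0], [0, 0, 0.105]],
    [[0, 0, 0], [0, 0, 0]],
    [[0, 0, 0], [0, 0, 0]],
  ],
)

```text
t: 25.17
tool_pos: [0.6732, -0.045, 0.3629]
orientation: [2.69, -1.62, 0.001]
force: [-2.0, -6.2, 1.2]
opening: 0.0134
gripper_force: 40.0
```

Call:
apply_moves(
  series=[
    [[0, 0, 0], [0, 0, 0]],
    [[0, 0, 0], [0, 0, 0]],
    [[0, 0, 0], [0, 0, 0]],
    [[0, 0, 0], [0, 0, 0]],
    [[0, 0, 0], [0, 0, 0]],
    [[0, 0, 0], [0, 0, 0]],
    [[0, 0, -20], [0, 0, 0]],
    [[0, 0, -30], [0, 0, 0]],
    [[0, 0, -20], [0, 0, 0]],
    [[0, 0, 0], [0, 0, 0]],
  ],
  claw=0.7,
)

```text
t: 26.0
tool_pos: [0.6741, -0.0438, 0.4393]
orientation: [-2.69, 1.616, -0.013]
force: [0.9, 0.4, 0.7]
opening: 0.0645
gripper_force: 0.0
```

Run:
```python
from h import *
st(); grab('wrist','w12'); p,W=wcloud('w12')
r=cv2.inRange(cv2.cvtColor(p,cv2.COLOR_BGR2HSV),(0,150,80),(8,255,255))>0; rect(box(W,.6,.75,-.12,.05,.18,.21,r),'knob')
to(.4,-.42,.43,0)
```

```text
{'t': 26.0, 'q': [-0.1408, 0.3207, 1.2071, 0.0001, 1.605, 2.512], 'tool_pos': [0.6741, -0.0438, 0.4393], 'orientation': [-2.6899, 1.6162, -0.0127], 'force': [0.9304, 0.3878, 0.6841], 'opening': 0.0645}
knob 1358 lo [ 0.658 -0.076  0.181] hi [ 0.69  -0.017  0.2  ] rect [674.2 -46.8] [13.7 61.1] 22.4
yaw -1.082 turn z -1.082 shift(after turn) mm [-273.9  376.2    6.7] tilt [ 0.004 -0.005 -1.   ]
```

The knob has clicked: its wing is now at yaw -1.18, so about 1.15 rad turned. Last, the valve.

Call:
apply_moves(
  series=[
    [[0, 0, 0], [0, 0, -0.12]],
    [[0, 0, 0], [0, 0, -0.12]],
    [[0, 0, 0], [0, 0, -0.12]],
    [[0, 0, 0], [0, 0, -0.12]],
    [[0, 0, 0], [0, 0, -0.12]],
    [[0, 0, 0], [0, 0, -0.12]],
    [[0, 0, 0], [0, 0, -0.12]],
    [[0, 0, 0], [0, 0, -0.12]],
    [[0, 0, 0], [0, 0, -0.122]],
    [[0, 0, 0], [0, 0, 0]],
  ],
  claw=0,
)

```text
t: 26.88
tool_pos: [0.6731, -0.0437, 0.4311]
orientation: [-3.141, -0.009, 0.003]
force: [0.3, 0.4, 0.7]
opening: 0.0034
gripper_force: 0.0
```

Call:
apply_moves(
  series=[
    [[-21.7, 30.7, 0], [0, 0, 0]],
    [[-21.7, 30.7, 0], [0, 0, 0]],
    [[-21.7, 30.7, 0], [0, 0, 0]],
    [[-21.7, 30.7, 0], [0, 0, 0]],
    [[-21.7, 30.7, 0], [0, 0, 0]],
    [[-21.7, 30.7, 0], [0, 0, 0]],
    [[-21.7, 30.7, 0], [0, 0, 0]],
    [[-21.7, 30.7, 0], [0, 0, 0]],
    [[-21.7, 30.7, 0], [0, 0, 0]],
    [[-21.7, 30.7, 0], [0, 0, 0]],
    [[-21.7, 30.7, 0], [0, 0, 0]],
    [[0, 0, 0], [0, 0, 0]],
  ],
)

```text
t: 27.88
tool_pos: [0.4307, -0.3859, 0.4317]
orientation: [3.14, -0.016, -0.004]
force: [0.2, 1.1, -0.1]
opening: 0.0005
gripper_force: 0.0
```

Call:
apply_moves(
  series=[
    [[0, 0, 0], [0, 0, 0]],
    [[0, 0, 0], [0, 0, 0]],
  ],
)

```text
t: 28.05
tool_pos: [0.4346, -0.3813, 0.432]
orientation: [-3.14, 0.005, 0.001]
force: [-0.6, 0.2, -0.0]
opening: 0.0002
gripper_force: 0.0
```

Run:
```python
from h import *
st(); to(.435,-.383,.27,0); grab('wrist','w13'); p,W=wcloud('w13'); k=yel(p)
L=box(W,.36,.55,-.43,-.2,.098,.108,k); rect(L,'lever'); print(cv2.fitLine(L[:,:2].astype(np.float32),2,0,.01,.01).ravel().round(3))
```

```text
{'t': 28.05, 'q': [-0.809, 0.0618, 1.5117, 0.0006, 1.5692, 0.7653], 'tool_pos': [0.4346, -0.3813, 0.432], 'orientation': [-3.1404, 0.0055, 0.0005], 'force': [-0.6196, 0.247, -0.0284], 'opening': 0.0002}
yaw -0.0035 turn z -0.004 shift(after turn) mm [  0.4   1.7 162. ] tilt [-0.    -0.001 -1.   ]
lever 1768 lo [ 0.397 -0.353  0.098] hi [ 0.508 -0.328  0.106] rect [ 452.8 -343.4] [110.6  23.9] 5.1
[ 0.998  0.069  0.458 -0.343]
```

Call:
apply_moves(
  series=[
    [[0, 2, 34], [0, 0, -0.003]],
    [[0, 0, 36], [0, 0, 0]],
    [[0, 0, 36], [0, 0, 0]],
    [[0, 0, 36], [0, 0, 0]],
    [[0, 0, 18], [0, 0, 0]],
    [[0, 0, 0], [0, 0, 0]],
    [[0, 0, 0], [0, 0, 0]],
  ],
)

```text
t: 28.68
tool_pos: [0.4351, -0.382, 0.2718]
orientation: [-3.139, -0.006, 0.003]
force: [0.2, -0.1, 0.9]
opening: 0.0008
gripper_force: 0.0
```

Call:
apply_moves(
  series=[
    [[0, -15.5, 0], [0, 0, 0]],
    [[-2.5, -12.5, 0], [0, 0, 0]],
    [[-2.5, -12.5, 0], [0, 0, 0]],
    [[2.3, -12.5, 0], [0, 0, 0]],
    [[2.3, -12.5, 0], [0, 0, 0]],
    [[6.4, -10.4, 0], [0, 0, 0]],
    [[6.4, -10.4, 0], [0, 0, 0]],
    [[8, -6.7, 0], [0, 0, 0]],
    [[8, -6.7, 0], [0, 0, 0]],
    [[7.5, -3.2, 0], [0, 0, 0]],
    [[7.5, -3.2, 0], [0, 0, 0]],
    [[0, 0, 0], [0, 0, 0]],
  ],
)

```text
t: 29.68
tool_pos: [0.4768, -0.2775, 0.2721]
orientation: [3.141, 0.006, -0.012]
force: [-15.9, -5.4, 7.1]
opening: 0.0001
gripper_force: 8.4
```

Call:
apply_moves(
  series=[
    [[2, 0, 0], [0, 0, 0]],
    [[0, 0, 0], [0, 0, 0]],
  ],
)

```text
t: 29.85
tool_pos: [0.4775, -0.2778, 0.272]
orientation: [-3.141, -0.004, 0.016]
force: [-24.1, -3.4, 13.0]
opening: 0.0008
gripper_force: 12.3
```

At the stop. I'll back off, lift clear and check everything.

Call:
apply_moves(
  series=[
    [[-5, 0, 0], [0, 0, 0]],
    [[-15, 0, 0], [0, 0, 0]],
    [[0, 0, -36], [0, 0, 0]],
    [[0, 0, -36], [0, 0, 0]],
    [[0, 0, -36], [0, 0, 0]],
    [[0, 0, -36], [0, 0, 0]],
    [[-30, 0, 0], [0, 0, 0]],
    [[-20, 0, 0], [0, 0, 0]],
    [[0, 0, 0], [0, 0, 0]],
    [[0, 0, 0], [0, 0, 0]],
  ],
)

```text
t: 30.68
tool_pos: [0.4097, -0.2774, 0.4168]
orientation: [-3.141, -0.003, -0.001]
force: [0.1, -0.1, -0.8]
opening: 0.0003
gripper_force: 0.0
```

Run:
```python
from h import *
st(); grab('wrist','w14'); grab('scene','s14')
for n,f in(('w14',wcloud),('s14',cloud)):
    p,W=f(n); k=yel(p); hsv=cv2.cvtColor(p,cv2.COLOR_BGR2HSV)
    L=box(W,.36,.55,-.43,-.2,.098,.108,k)
    if len(L)>5: rect(L,'lever'); print(cv2.fitLine(L[:,:2].astype(np.float32),2,0,.01,.01).ravel().round(3))
    r=cv2.inRange(hsv,(0,150,80),(8,255,255))>0; rect(box(W,.6,.75,-.12,.05,.18,.21,r),'knob')
    for x,y in((.582,.068),(.575,-.152)): rect(box(W,x-.03,x+.03,y-.03,y+.03,.185,.21),'grip'); rect(box(W,.47,x+.01,y-.05,y+.05,.05,.185,k),'ring')
cv2.imwrite('pics/c14.png',np.hstack([cv2.imread('pics/w14.png')[:300,:500],cv2.resize(cv2.imread('pics/s14.png')[90:290,130:330],(300,300))]))
```

```text
{'t': 30.6833, 'q': [-0.6991, -0.1626, 1.7562, 0.0009, 1.5479, 0.8697], 'tool_pos': [0.4097, -0.2774, 0.4168], 'orientation': [-3.141, -0.003, -0.001], 'force': [0.102, -0.1018, -0.8275], 'opening': 0.0003}
lever 2025 lo [ 0.483 -0.351  0.098] hi [ 0.508 -0.24   0.107] rect [ 493.4 -295.3] [ 23.1 110.9] 3.2
[ 0.062 -0.998  0.494 -0.299]
knob 0
grip 0
ring 150 lo [0.579 0.041 0.074] hi [0.584 0.089 0.123] rect [582.4  65.1] [47.4  5.9] 87.5
grip 410 lo [ 0.568 -0.161  0.185] hi [ 0.582 -0.146  0.198] rect [ 574.7 -153.1] [13.7 15.1] 0.8
ring 651 lo [ 0.568 -0.178  0.073] hi [ 0.582 -0.129  0.185] rect [ 573.7 -153.4] [13.3 48.5] 11.1
lever 166 lo [ 0.483 -0.352  0.098] hi [ 0.509 -0.239  0.108] rect [ 493.8 -295.4] [ 26.  112.2] 3.3
[ 0.054 -0.999  0.495 -0.297]
knob 167 lo [ 0.662 -0.073  0.18 ] hi [ 0.691 -0.013  0.201] rect [674.7 -42.7] [13.7 61.3] 21.6
grip 41 lo [0.575 0.06  0.185] hi [0.591 0.075 0.198] rect [582.8  67.6] [14.5 15. ] 14.6
ring 63 lo [0.578 0.045 0.093] hi [0.59  0.093 0.184] rect [584.6  68.7] [11.6 47.8] 5.2
grip 36 lo [ 0.569 -0.159  0.186] hi [ 0.583 -0.145  0.197] rect [ 576.1 -151.9] [14.  13.7] 2.5
ring 63 lo [ 0.569 -0.175  0.097] hi [ 0.583 -0.127  0.185] rect [ 577.  -150.9] [13.1 47.2] 10.2
```

View pics/c14.png

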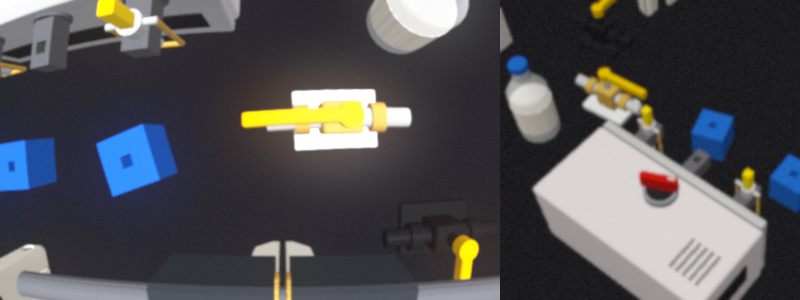

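The lever is fully open along the pipe (245–360,117), both pins are home and locked, and the knob is clicked. Handing in.

```bash
python3 -c "
from plant import robot; print(robot.close_job())"
```

```text
the job is handed in; nothing more can be done
None
```

I closed the gas valve, seated and ring-locked both linchpins found (in bars 1 and 3, bar 2 left empty), clicked the knob over, fully reopened the valve and handed the job in; the last camera check showed all of it in place, but the hand-in returned no verdict.

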